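# Put the hot-air hood nozzles back on their rack in order of size

### The arm

A 7-joint arm with a two-finger parallel gripper is mounted at the origin on a cart in front of the work surface, level with it; the furniture and walls round the work are solid. World frame = base frame: x ahead of the robot, y to its left, z up, the work surface at z = 0. Lengths are in m, angles in rad, forces in N, time in s.
With the tool pointing down it reaches from about 0.35 to 0.9 m from the base axis. Payload 7.2 kg.
Tool frame: the origin (TCP) lies at the very end of the fingers, on their centre line; the grasp point (between the pads) lies 19 mm behind it (grip_depth is the distance from the TCP to the grasp point, in m); z points along the fingers, y is the line along which they close (so a half turn about z gives the same grasp; the last joint's range is limited). The gripper opens to 85 mm and grips with 20 to 120 N. Pads are 22 mm wide; open, the fingers measure 114 mm over their backs; the gripper's body (76 mm by 85 mm) begins 54 mm behind the grasp point. The pads swing forward as they close: fully open they stand 13 mm farther back than shut.
Start: joints at [1.088, 0.411, -0.013, 1.596, 0.006, 1.134, -0.082], TCP at [0.252, -0.572, 0.209] pointing down, gripper open.
Joint ranges: [-2.95, 2.95], [-0.29, 1.99], [-1.47, 1.44], [0.14, 2.54], [-1.03, 4.17], [0.13, 1.85], [-2.86, 2.86]. Speed limits (rad/s): [2.39, 2.39, 3.01, 3.01, 3.14, 3.14, 3.14].

### API

Orientations are given as a 3x3 rotation matrix whose columns are the frame's x, y, z axes.
In Python, from bench import * gives the robot as it stands.
- The arm moves only by the tool move_arm, never from a script. Its argument "steps" is a list of rows, each an object with "delta_pos": the shift along the world's x, y, z in cm, a list of three; "twist": the turn, a rotation vector about the world's x, y, z in degrees, a list of three. A call has 1 to 20 rows; each row is the pose to reach, as a shift and turn from the pose commanded when the call began; what a row does not reach only later rows make up. A row lasts 1/8 s, in which the tool goes at most 62.5 mm and 10.7 degrees, less where a joint would pass 70% of its speed; a pose out of reach is approached as far as the arm can. A call with a gripper value outside its range is refused whole. "gripper" is the opening, from -1 (shut) to 1 (fully open), set as the call begins (left out, the last holds). The fingers move at their own pace and stop on an object; the grip force is fixed at half the most. Time passes only in rows, so rows that repeat a pose let the fingers close. It gives the time, the measured TCP pose, the force, the opening and the grip force at its end, in the units of the state.
- read_state(): the state, without advancing time (a new reading comes with each control period).
- capture(name): name is "side" or "top"; returns the picture (400x640x3 uint8, red, green, blue); there is no depth.
- camera_model(name): a dict with "camera_matrix" (3x3 intrinsics, pixels), "R" (3x3) and "t" (3): a world point X has camera coordinates R X + t. Camera axes: x right, y down, z forward; pixel columns grow to the right and rows downward; lengths in m; the calibration is good to about 2 mm. A picture is of the moment at which its call begins. camera_model takes no time and is no camera call.
- sign_off(): hands the job in; it is judged then, once.
Trained networks look in the newest picture that a camera, given by its name, has taken for a name from the list of things; names that differ only in an ending like _2 or _b are one class to them, and where a whole thing is asked for, a point or a joint stands for the part that bears it (a point fixed in the world has none). Each returns a list of dicts, best first, with "p" (0 to 1); they miss things now and then, are a little off and sometimes report something else, mostly with a low value. They report only what shows in the picture. A call takes as long as a camera call. They do not tell look-alikes from the thing itself.
- look_for(label, camera): "at" ([x, y, z] in m, in world coordinates, good to about 4 mm: the middle of the surface that is visible of it).
- pinpoint(label, camera): "at" ([x, y, z] in m, in world coordinates, good to about 4 mm: a listed point, or the origin of a listed thing).
The state is a dict: "time": time; "joint_pos": joint angles; "joint_vel": joint speeds; "effort": joint torques, N m; "tcp_pos": TCP position; "orientation": TCP orientation; "force": force on the tool from outside, world axes, zero at the start; "ft_torque": the same for the moment, N m; "gripper_width": finger opening in m; "finger_force": force on a finger pad.
Only numpy, scipy, OpenCV 4.12 (cv2) and the standard library are available. Lean on these libraries where they do the work, as an engineer would, in place of code of your own. Each camera call takes 0.05 s, during which the arm holds its last target. There are 200 camera calls.

### The job

Put the four square hot-air nozzles back on their rack in order of size, one on each post: the smallest hood on the post at the rack's narrow end, growing up to the largest at the wide end, each slipped down over its post until its hood sits flat on the plate. Leave them all standing free, and leave the little brown solvent bottle that stands among them upright where it is.

Things in the scene. Friction and masses are not known exactly. Their poses are not given: they have to be found in the camera images.
- nozzle_25: smallest of four steel hot-air nozzles, loose, mouth down: thin-walled dark square hood 25 x 25 x 22 mm, on its roof a round grey collar 20 mm across, from 22 to 52 mm height, 15 mm through bore. Clamp ears reach 16 mm from the axis to +x, 40 to 50 mm up: grip the collar from above across y, fingertips about 25 mm up, above the roof. Origin on the axis at the rim, z up. 50 g.
- nozzle_33: second smallest of four steel hot-air nozzles, loose, mouth down: thin-walled dark square hood 33 x 33 x 22 mm, on its roof a round grey collar 20 mm across, from 22 to 52 mm height, 15 mm through bore. Clamp ears reach 16 mm from the axis to +x, 40 to 50 mm up: grip the collar from above across y, fingertips about 25 mm up, above the roof. Origin on the axis at the rim, z up. 57 g.
- nozzle_42: second largest of four steel hot-air nozzles, loose, mouth down: thin-walled dark square hood 42 x 42 x 22 mm, on its roof a round grey collar 20 mm across, from 22 to 52 mm height, 15 mm through bore. Clamp ears reach 16 mm from the axis to +x, 40 to 50 mm up: grip the collar from above across y, fingertips about 25 mm up, above the roof. Origin on the axis at the rim, z up. 65 g.
- nozzle_52: largest of four steel hot-air nozzles, loose, mouth down: thin-walled dark square hood 52 x 52 x 22 mm, on its roof a round grey collar 20 mm across, from 22 to 52 mm height, 15 mm through bore. Clamp ears reach 16 mm from the axis to +x, 40 to 50 mm up: grip the collar from above across y, fingertips about 25 mm up, above the roof. Origin on the axis at the rim, z up. 74 g.
- post_1: dark steel post 1 of 4 on the rack, counted from the narrow end, at the narrow end; fixed, 46 mm high, 9 mm thick, the last 16 mm tapering to 3 mm, foot 15 mm wide and 4 mm high. Origin at its foot on the plate's upper face, 10 mm above the bench; z up. A seated nozzle's rim rests on the plate, the post inside hood and collar with 3 mm play all round, its tip 6 mm below the collar's top.
- post_2: dark steel post 2 of 4 on the rack, counted from the narrow end; fixed, 46 mm high, 9 mm thick, the last 16 mm tapering to 3 mm, foot 15 mm wide and 4 mm high. Origin at its foot on the plate's upper face, 10 mm above the bench; z up. A seated nozzle's rim rests on the plate, the post inside hood and collar with 3 mm play all round, its tip 6 mm below the collar's top.
- post_3: dark steel post 3 of 4 on the rack, counted from the narrow end; fixed, 46 mm high, 9 mm thick, the last 16 mm tapering to 3 mm, foot 15 mm wide and 4 mm high. Origin at its foot on the plate's upper face, 10 mm above the bench; z up. A seated nozzle's rim rests on the plate, the post inside hood and collar with 3 mm play all round, its tip 6 mm below the collar's top.
- post_4: dark steel post 4 of 4 on the rack, counted from the narrow end, at the wide end; fixed, 46 mm high, 9 mm thick, the last 16 mm tapering to 3 mm, foot 15 mm wide and 4 mm high. Origin at its foot on the plate's upper face, 10 mm above the bench; z up. A seated nozzle's rim rests on the plate, the post inside hood and collar with 3 mm play all round, its tip 6 mm below the collar's top.
- rack: nozzle rack, fixed: pale aluminium plate 228 mm long, 10 mm thick, tapering from 38 mm wide at one end to 64 mm at the other, four posts in a row along its middle, 48, 60 and 73 mm apart from the narrow end on. It may point any way. Origin on the bench below the middle between the end posts; x along the row toward the wide end, z up.
- bottle: small brown solvent bottle with a white cap, loose, 33 mm across, 68 mm high, upright on the bare wood among the nozzles; a bystander, to be left standing where it is. Origin at the centre of its underside.
Things that resemble listed ones, but are neither listed nor needed, are in the scene too. Leave any blue or pink look-alike of the nozzle_33 alone.

How it is judged:
At the end, for the whole second after the job is handed in: Smallest nozzle on post 1 (narrow end), rising to the largest on post 4: each axis within 8 mm of its post's, rim within 6 mm of the rack's upper face, upright within 0.12 rad, at rest; the bottle upright and within 30 mm of its place (horizontal distance between nozzle_25 and post_1 below 0.008 m and z of nozzle_25 in the frame of post_1 between -0.006 and 0.006 m and angle between each of nozzle_25, nozzle_33, nozzle_42, nozzle_52's own z axis and vertical below 0.12 rad and linear speed of each of nozzle_25, nozzle_33, nozzle_42, nozzle_52 below 0.02 m/s and horizontal distance between nozzle_33 and post_2 below 0.008 m and z of nozzle_33 in the frame of post_2 between -0.006 and 0.006 m and horizontal distance between nozzle_42 and post_3 below 0.008 m and z of nozzle_42 in the frame of post_3 between -0.006 and 0.006 m and horizontal distance between nozzle_52 and post_4 below 0.008 m and z of nozzle_52 in the frame of post_4 between -0.006 and 0.006 m and not (distance of bottle from where it was at the start of the episode above 0.03 m or angle between bottle's own z axis and vertical above 0.5 rad)); the robot touches nothing.
It fails at once if the solvent bottle is shoved more than 30 mm or knocked over (distance of bottle from where it was at the start of the episode above 0.03 m or angle between bottle's own z axis and vertical above 0.5 rad).
It also fails if it takes over 102 s, if anything falls off the work surface, if the arm or the gripper's body presses on something with over 40 N, if the wrist force passes 120 N, or if a joint passes its speed limit or range.

## Working session

There is one attempt and no reset: what is moved stays moved. The work goes in short steps, Python scripts to look and compute and a tool call to move; the robot and the scene stay as the last step left them, time stands still between calls to the robot, and variables do not carry over. Pictures are saved under pics/ and viewed, at most 14 in all, crops included, and the job is handed in when it is done.

Besides the shell and the picture viewer there is one more tool, called after "Emit:" as name(argument=value, ...) on one line, values as JSON. move_arm: Moves the arm, as the interface text tells. Its arguments: {"type":"object","properties":{"steps":{"type":"array"},"gripper":{"type":"number"}},"required":["steps"]}

```bash
mkdir -p pics; cat > a.py <<'E'
from bench import *
import cv2,numpy as np
E
python3 - <<'E'
from a import *
for c in("top","side"):
    cv2.imwrite(f"pics/{c}0.png",capture(c)[:,:,::-1])
    m=camera_model(c);print(c,np.round(m["camera_matrix"],1).tolist(),np.round(m["R"],3).tolist(),np.round(m["t"],3).tolist(), (-m["R"].T@m["t"]).round(3))
    for l in["nozzle_25","nozzle_33","nozzle_42","nozzle_52","post_1","post_2","post_3","post_4","rack","bottle"]:
        print(l,[(np.round(d["at"],3).tolist(),round(d["p"],2)) for d in pinpoint(l,c)])
s=read_state();print(s["time"],s["tcp_pos"],np.round(s["orientation"],3),s["gripper_width"])
E
```

```text
top [[372.0, 0.0, 320.9], [0.0, 372.0, 204.6], [0.0, 0.0, 1.0]] [[0.016, -1.0, -0.006], [-0.994, -0.015, -0.108], [0.108, 0.008, -0.994]] [0.083, 0.516, 0.989] [0.405 0.083 1.039]
nozzle_25 [([0.566, 0.412, -0.0], 0.76), ([0.518, 0.268, -0.002], 0.59), ([0.4, 0.204, 0.001], 0.59), ([0.489, 0.348, -0.002], 0.56), ([0.438, -0.019, -0.0], 0.47), ([0.458, 0.077, -0.001], 0.44)]
nozzle_33 [([0.566, 0.412, -0.0], 0.76), ([0.518, 0.268, -0.002], 0.59), ([0.4, 0.204, 0.001], 0.59), ([0.489, 0.348, -0.002], 0.56), ([0.438, -0.019, -0.0], 0.47), ([0.458, 0.077, -0.001], 0.44)]
nozzle_42 [([0.566, 0.412, -0.0], 0.76), ([0.518, 0.268, -0.002], 0.59), ([0.4, 0.204, 0.001], 0.59), ([0.489, 0.348, -0.002], 0.56), ([0.438, -0.019, -0.0], 0.47), ([0.458, 0.077, -0.001], 0.44)]
nozzle_52 [([0.566, 0.412, -0.0], 0.76), ([0.518, 0.268, -0.002], 0.59), ([0.4, 0.204, 0.001], 0.59), ([0.489, 0.348, -0.002], 0.56), ([0.438, -0.019, -0.0], 0.47), ([0.458, 0.077, -0.001], 0.44)]
post_1 [([0.436, -0.125, 0.012], 0.53), ([0.528, -0.211, 0.008], 0.52), ([0.482, -0.17, 0.013], 0.48), ([0.569, -0.243, 0.007], 0.4)
[... 1615 characters left out ...]
2, 0.009], 0.64), ([0.531, -0.212, 0.012], 0.61)]
post_2 [([0.433, -0.128, 0.008], 0.66), ([0.568, -0.241, 0.009], 0.65), ([0.488, -0.172, 0.009], 0.64), ([0.531, -0.212, 0.012], 0.61)]
post_3 [([0.433, -0.128, 0.008], 0.66), ([0.568, -0.241, 0.009], 0.65), ([0.488, -0.172, 0.009], 0.64), ([0.531, -0.212, 0.012], 0.61)]
post_4 [([0.433, -0.128, 0.008], 0.66), ([0.568, -0.241, 0.009], 0.65), ([0.488, -0.172, 0.009], 0.64), ([0.531, -0.212, 0.012], 0.61)]
rack [([0.498, -0.181, 0.001], 0.92), ([0.566, -0.238, 0.011], 0.71)]
bottle [([0.53, 0.145, -0.003], 0.52)]
1.1 [ 0.2518709  -0.572009    0.20888236] [[ 0.915  0.403  0.   ]
 [ 0.403 -0.915 -0.   ]
 [ 0.     0.    -1.   ]] 0.0855530638674073
```

View pics/top0.png

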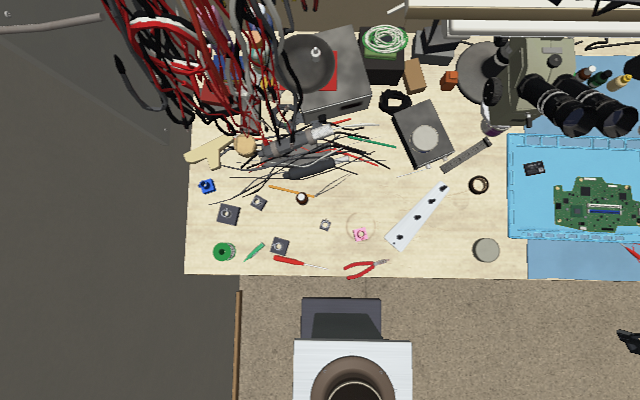

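View pics/side0.png

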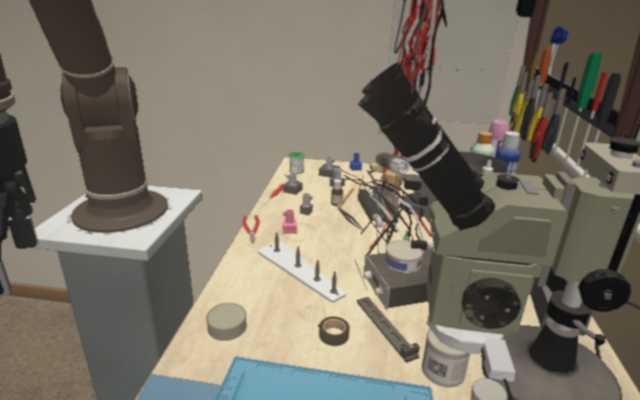

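```bash
python3 - <<'E'
from a import *
im=cv2.imread("pics/top0.png");m=camera_model("top")
ims=cv2.imread("pics/side0.png");ms=camera_model("side")
def px(m,X):
    c=m["R"]@np.array(X)+m["t"];return (m["camera_matrix"]@c/c[2])[:2].round().astype(int)
rows=[]
for X in[(.566,.412,.02),(.518,.268,.02),(.4,.204,.02),(.489,.348,.02),(.438,-.019,.02),(.458,.077,.02)]:
    r=[]
    for i,mm in((im,m),(ims,ms)):
        u,v=px(mm,X);print(X,u,v)
        p=cv2.copyMakeBorder(i,40,40,40,40,cv2.BORDER_CONSTANT)[v+10:v+70,u+10:u+70]
        r.append(cv2.resize(p,(260,260),interpolation=cv2.INTER_CUBIC))
    rows.append(np.vstack(r))
cv2.imwrite("pics/crops.png",np.vstack([np.hstack(rows)])[:,:] if 0 else cv2.resize(np.hstack(rows),(798,266)))
cv2.imwrite("pics/c1.png",np.hstack(rows[:3]));cv2.imwrite("pics/c2.png",np.hstack(rows[3:]))
E
```

```text
(0.566, 0.412, 0.02) 206 185
(0.566, 0.412, 0.02) 356 162
(0.518, 0.268, 0.02) 257 203
(0.518, 0.268, 0.02) 336 178
(0.4, 0.204, 0.02) 279 246
(0.4, 0.204, 0.02) 292 184
(0.489, 0.348, 0.02) 228 213
(0.489, 0.348, 0.02) 330 167
(0.438, -0.019, 0.02) 361 233
(0.438, -0.019, 0.02) 290 222
(0.458, 0.077, 0.02) 326 225
(0.458, 0.077, 0.02) 305 205
```

View crop.

Top view: nozzle-like things are at (206,185) blue and (361,233) pink, which I leave alone. The grey ones are at (228,213), (279,246), (257,203) and (326,225). The bottle is at (302,198), and the rack's wide end is lower left at about (395,240). I'll check with close crops.

```bash
python3 - <<'E'
from a import *
im=cv2.imread("pics/top0.png")
a=cv2.resize(im[170:270,190:340],(800,533),interpolation=cv2.INTER_CUBIC);cv2.imwrite("pics/ca.png",a)
b=cv2.resize(im[175:260,375:460],(595,595),interpolation=cv2.INTER_CUBIC);cv2.imwrite("pics/cb.png",b)
s=cv2.imread("pics/side0.png")
cv2.imwrite("pics/cs.png",cv2.resize(s[150:310,240:400],(600,600),interpolation=cv2.INTER_CUBIC))
E
```

```text
(no output)
```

View pics/ca.png

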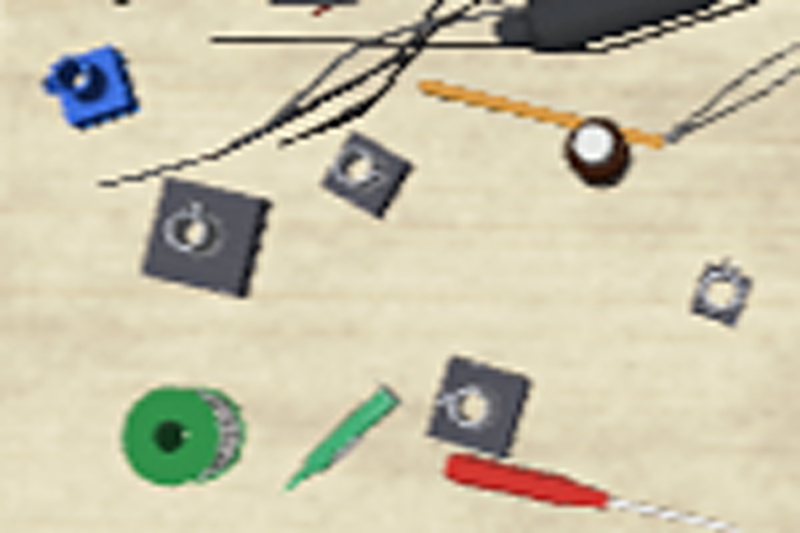

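View pics/cb.png

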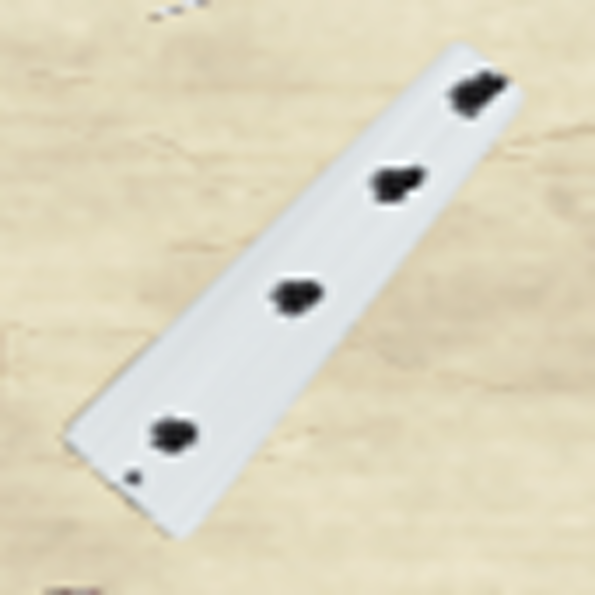

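View pics/cs.png

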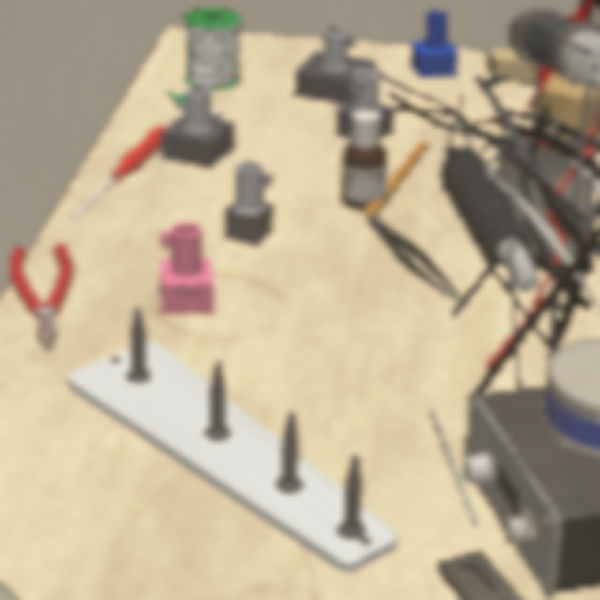

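Sizes by the hoods: 25 at (326,225), 33 at (257,203), 42 at (279,246), 52 at (228,213). The rack's wide end (post 4) is at (395,240) in top. Next I'll refine poses by fitting silhouettes in both views.

```bash
cat > fit.py <<'E'
from a import *
from scipy.optimize import minimize
K=6
def proj(m,P):
    c=P@m["R"].T+m["t"];q=c@m["camera_matrix"].T;return q[:,:2]/q[:,2:]
def masks(c,name):
    im=cv2.imread(name).astype(np.uint8)
    return cv2.resize(im,None,fx=K,fy=K,interpolation=cv2.INTER_CUBIC)
def box(a,z0,z1):return np.array([(x,y,z) for x in(-a,a) for y in(-a,a) for z in(z0,z1)])
def cyl(r,z0,z1):
    t=np.linspace(0,2*np.pi,24,endpoint=False);return np.array([(r*np.cos(k),r*np.sin(k),z) for z in(z0,z1) for k in t])
def nozzle(w):return [box(w/2,0,.022),cyl(.01,.022,.052)]
rack=[np.array([(s*.114-0.0,y*(.019 if s<0 else .032),z) for s in(-1,1) for y in(-1,1) for z in(0,.01)])]
def draw(m,parts,p,off,shape):
    R=np.array([[np.cos(p[2]),-np.sin(p[2]),0],[np.sin(p[2]),np.cos(p[2]),0],[0,0,1]])
    o=np.zeros(shape,np.uint8)
    for P in parts:
        q=(proj(m,P@R.T+[p[0],p[1],0])-off+.5)*K-.5
        cv2.fillConvexPoly(o,np.round(cv2.convexHull(q.astype(np.float32))*16).astype(np.int32),1,shift=4)
    return o
def fit(views,parts,p0,sel,half):
    """views: list of (cam,imgfile); sel(bgr float, wood)->mask"""
    D=[]
    for c,f in views:
        m=camera_model(c);im=cv2.imread(f);u,v=proj(m,np.array([[p0[0],p0[1],.015]]))[0].round().astype(int)
        u0,v0=max(u-half,0),max(v-half,0)
        cr=im[v0:v+half,u0:u+half]
        big=cv2.resize(cr,None,fx=K,fy=K,interpolation=cv2.INTER_CUBIC)
        M=sel(big).astype(np.uint8)
        n,l,st,ce=cv2.connectedComponentsWithStats(M)
        g=draw(m,parts,p0,np.array([u0,v0]),M.shape)
        k=1+np.argmax([(g[l==i]).sum() for i in range(1,n)]);M=(l==k).astype(np.uint8)
        cs,_=cv2.findContours(M,cv2.RETR_EXTERNAL,cv2.CHAIN_APPROX_NONE);cv2.drawContours(M,cs,-1,1,-1)
        D.append((m,M,np.array([u0,v0])))
    def cost(p):
        s=0
        for m,M,o in D:
            g=draw(m,parts,p,o,M.shape);s+=1-(g&M).sum()/max(1,(g|M).sum())
        return s/len(D)
    best=min((minimize(cost,[p0[0],p0[1],p0[2]+d],method="Nelder-Mead",options=dict(initial_simplex=[[p0[0]+a,p0[1]+b,p0[2]+d+e] for a,b,e in((0,0,0),(.004,0,0),(0,.004,0),(0,0,.15))],xatol=1e-5,fatol=1e-5)) for d in(-.2,0,.2)),key=lambda r:r.fun)
    return best.x,best.fun
dark=lambda b:(b.max(2)<135)&((b.max(2).astype(int)-b.min(2))<45)
grey=lambda b:((b[:,:,2].astype(int)-b[:,:,0])<22)&(b[:,:,2]<215)
pale=lambda b:(b[:,:,2].astype(int)-b[:,:,0]<18)
N={"nozzle_25":(.025,[.459,.077,-.4]),"nozzle_33":(.033,[.518,.267,-.5]),"nozzle_42":(.042,[.399,.203,-.3]),"nozzle_52":(.052,[.489,.348,-.23])}
E
python3 - <<'E'
from fit import *
T=("top","pics/top0.png");S=("side","pics/side0.png")
for n,(w,p) in N.items():
    for nm,v in(("top",[T]),("side",[S]),):
        x,f=fit(v,nozzle(w),p,grey,22 if nm=="top" else 20);print(n,nm,x[:2].round(4),np.degrees(x[2]).round(1),round(f,3))
# rack
for nm,v in(("top",[T]),("side",[S]),("both",[T,S])):
    x,f=fit(v,rack,[.501,-.184,np.arctan2(.116,-.134)],pale,60)
    d=np.array([np.cos(x[2]),np.sin(x[2])]);print(nm,x[:2].round(4),np.degrees(x[2]).round(1),round(f,3))
# posts: fit row model to pinpoints
pts=np.array([(.5685,-.242),(.5295,-.2115),(.485,-.171),(.4345,-.1265)]);s=np.array([-90.5,-42.5,17.5,90.5])/1000
th=np.arctan2(*((pts-pts.mean(0)).T@(s-s.mean()))[::-1]);d=np.array([np.cos(th),np.sin(th)]);c=pts.mean(0)-s.mean()*d
print("pin",c.round(4),np.degrees(th).round(1));
im=cv2.imread("pics/top0.png")
def crop(x,y):
    u,v=proj(camera_model("top"),np.array([[x,y,.045]]))[0].round().astype(int);return cv2.resize(im[v-13:v+13,u-13:u+13],(390,290) if 0 else (300,300),interpolation=cv2.INTER_CUBIC)
cv2.imwrite("pics/ears.png",np.vstack([np.hstack([crop(.459,.077),crop(.518,.267)]),np.hstack([crop(.399,.203),crop(.489,.348)])]))
E
```

```text
nozzle_25 top [0.4598 0.0799] -18.5 0.079
nozzle_25 side [0.4604 0.0802] 4.5 0.224
nozzle_33 top [0.5197 0.2658] -28.7 0.026
nozzle_33 side [0.517  0.2728] -65.1 0.521
nozzle_42 top [0.4002 0.2039] -16.6 0.033
nozzle_42 side [0.3999 0.2073] -0.0 0.372
nozzle_52 top [0.4856 0.3484] -12.4 0.023
nozzle_52 side [0.4905 0.3445] -12.3 0.389
top [ 0.4941 -0.1805] 138.6 0.029
side [ 0.4942 -0.1763] 138.7 0.163
both [ 0.4943 -0.18  ] 139.1 0.104
pin [ 0.4997 -0.1837] 139.0
```

View pics/ears.png

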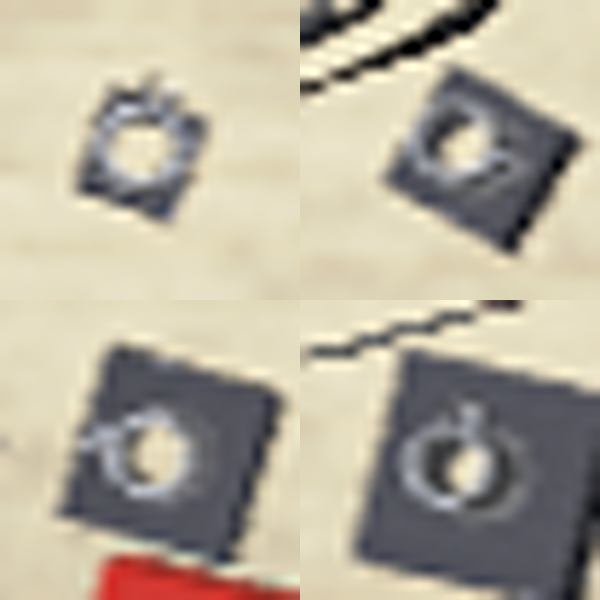

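```bash
python3 - <<'E'
from fit import *
import fit as F
parts=[]
for s in(-.0905,-.0425,.0175,.0905):
    for P in(cyl(.0075,.01,.014),np.vstack([cyl(.0045,.01,.04),cyl(.0015,.055,.056)])):
        parts.append(P+[s,0,0])
for vs in(["top"],["side"],["top","side"]):
    D=[]
    p0=[.4997,-.1837,np.radians(139)]
    for c in vs:
        m=camera_model(c);im=cv2.imread(f"pics/{c}0.png");u,v=proj(m,np.array([[.5,-.183,.02]]))[0].round().astype(int)
        o=np.array([u-60,v-60]);b=cv2.resize(im[v-60:v+60,u-60:u+60],None,fx=K,fy=K,interpolation=cv2.INTER_CUBIC)
        M=(b.max(2)<150).astype(np.uint8)
        near=cv2.dilate(draw(m,parts,p0,o,M.shape),np.ones((25,25)));D.append((m,M&near,o))
    def cost(p):
        s=0
        for m,M,o in D:
            g=draw(m,parts,p,o,M.shape);s+=1-(g&M).sum()/max(1,(g|M).sum())
        return s/len(D)
    r=minimize(cost,p0,method="Nelder-Mead",options=dict(initial_simplex=[[p0[0]+a,p0[1]+b,p0[2]+e] for a,b,e in((0,0,0),(.004,0,0),(0,.004,0),(0,0,.05))],xatol=1e-5,fatol=1e-5))
    print(vs,r.x[:2].round(4),np.degrees(r.x[2]).round(2),r.fun)
    d=np.array([np.cos(r.x[2]),np.sin(r.x[2])])
    print([(r.x[:2]+s*d).round(4).tolist() for s in(-.0905,-.0425,.0175,.0905)])
E
```

```text
['top'] [ 0.4987 -0.184 ] 138.85 0.19152542372881354
[[0.5668, -0.2435], [0.5307, -0.2119], [0.4855, -0.1725], [0.4305, -0.1244]]
['side'] [ 0.4997 -0.1875] 138.24 0.3207335576225344
[[0.5672, -0.2478], [0.5314, -0.2158], [0.4866, -0.1759], [0.4322, -0.1273]]
['top', 'side'] [ 0.4991 -0.1842] 138.73 0.2587807380481758
[[0.5671, -0.2439], [0.5311, -0.2122], [0.486, -0.1727], [0.4311, -0.1245]]
```

Emit:
move_arm(steps=[{"delta_pos": [5, 16, 0], "twist": [0, 0, -10]}, {"delta_pos": [10, 32, 0], "twist": [0, 0, -20]}, {"delta_pos": [15, 48, -3], "twist": [0, 0, -30]}, {"delta_pos": [20.8, 65.1, -9], "twist": [0, 0, -42.3]}, {"delta_pos": [20.8, 65.1, -9], "twist": [0, 0, -42.3]}, {"delta_pos": [20.8, 65.1, -9], "twist": [0, 0, -42.3]}, {"delta_pos": [20.8, 65.1, -9], "twist": [0, 0, -42.3]}, {"delta_pos": [20.8, 65.1, -9], "twist": [0, 0, -42.3]}, {"delta_pos": [20.8, 65.1, -9], "twist": [0, 0, -42.3]}, {"delta_pos": [20.8, 65.1, -9], "twist": [0, 0, -42.3]}, {"delta_pos": [20.8, 65.1, -9], "twist": [0, 0, -42.3]}, {"delta_pos": [20.8, 65.1, -9], "twist": [0, 0, -42.3]}, {"delta_pos": [20.8, 65.1, -9], "twist": [0, 0, -42.3]}, {"delta_pos": [20.8, 65.1, -9], "twist": [0, 0, -42.3]}, {"delta_pos": [20.8, 65.1, -9], "twist": [0, 0, -42.3]}, {"delta_pos": [20.8, 65.1, -9], "twist": [0, 0, -42.3]}], gripper=-0.1)

```text
time: 3.1
tcp_pos: [0.4599, 0.078, 0.1192]
orientation: [[0.948, -0.319, 0.001], [-0.319, -0.948, -0.0], [0.001, 0.0, -1.0]]
force: [0.9, 0.5, 0.3]
gripper_width: 0.0384
finger_force: 0.0
```

Emit:
move_arm(steps=[{"delta_pos": [0, 0.1, -3]}, {"delta_pos": [0, 0.1, -5]}, {"delta_pos": [0, 0.1, -7]}, {"delta_pos": [0, 0.1, -8.2]}, {"delta_pos": [0, 0.1, -9.2]}, {"delta_pos": [0, 0.1, -9.2]}, {"delta_pos": [0, 0.1, -9.2]}])

```text
invalid input at $.steps[0]: expected keys delta_pos, twist
```

Emit:
move_arm(steps=[{"delta_pos": [0, 0, 0]}, {"delta_pos": [0, 0, 0]}, {"delta_pos": [0, 0, 0]}, {"delta_pos": [0, 0, 0]}, {"delta_pos": [0, 0, 0]}], gripper=-1)

```text
invalid input at $.steps[0]: expected keys delta_pos, twist
```

Emit:
move_arm(steps=[{"delta_pos": [0, 0.1, -3], "twist": [0, 0, 0]}, {"delta_pos": [0, 0.1, -5], "twist": [0, 0, 0]}, {"delta_pos": [0, 0.1, -7], "twist": [0, 0, 0]}, {"delta_pos": [0, 0.1, -8.2], "twist": [0, 0, 0]}, {"delta_pos": [0, 0.1, -9.2], "twist": [0, 0, 0]}, {"delta_pos": [0, 0.1, -9.2], "twist": [0, 0, 0]}, {"delta_pos": [0, 0.1, -9.2], "twist": [0, 0, 0]}])

```text
time: 3.98
tcp_pos: [0.4603, 0.0801, 0.0273]
orientation: [[0.948, -0.318, 0.001], [-0.318, -0.948, 0.0], [0.001, -0.0, -1.0]]
force: [-0.1, 0.0, 1.3]
gripper_width: 0.0383
finger_force: 0.0
```

Emit:
move_arm(steps=[{"delta_pos": [0, 0, 0], "twist": [0, 0, 0]}, {"delta_pos": [0, 0, 0], "twist": [0, 0, 0]}, {"delta_pos": [0, 0, 0], "twist": [0, 0, 0]}, {"delta_pos": [0, 0, 0], "twist": [0, 0, 0]}, {"delta_pos": [0, 0, 0], "twist": [0, 0, 0]}], gripper=-1)

```text
time: 4.6
tcp_pos: [0.4604, 0.08, 0.0277]
orientation: [[0.948, -0.318, 0.001], [-0.318, -0.948, -0.0], [0.001, -0.0, -1.0]]
force: [-1.0, 0.2, 6.0]
gripper_width: 0.0143
finger_force: 58.6
```

```bash
python3 - <<'E'
from fit import *
o=[]
for c in("top","side"):
    im=capture(c)[:,:,::-1].copy();cv2.imwrite(f"pics/{c}1.png",im)
    u,v=proj(camera_model(c),np.array([[.46,.08,.03]]))[0].round().astype(int);o.append(cv2.resize(im[v-40:v+40,u-40:u+40],(400,400),interpolation=cv2.INTER_CUBIC))
cv2.imwrite("pics/g1.png",np.hstack(o))
E
```

```text
(no output)
```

View pics/g1.png

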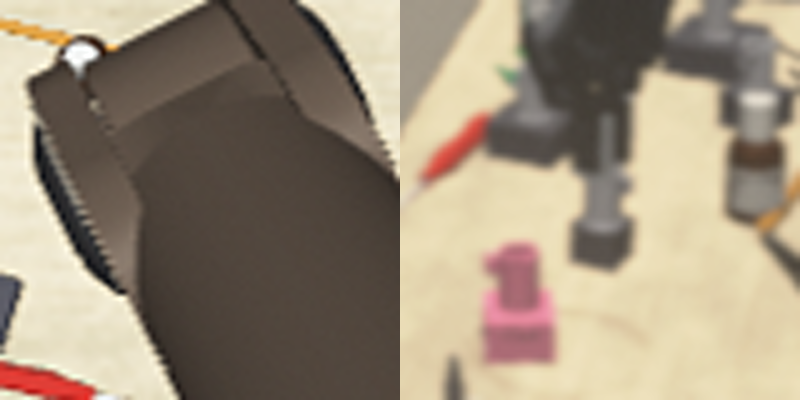

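Emit:
move_arm(steps=[{"delta_pos": [0, 0, 2], "twist": [0, 0, 0]}, {"delta_pos": [0, 0, 5], "twist": [0, 0, 0]}, {"delta_pos": [0, 0, 8], "twist": [0, 0, 0]}, {"delta_pos": [0, 0, 9.5], "twist": [0, 0, 0]}, {"delta_pos": [2, -6, 9.5], "twist": [0, 0, -5]}, {"delta_pos": [4, -12, 9.5], "twist": [0, 0, -10]}, {"delta_pos": [6, -18, 9.5], "twist": [0, 0, -15]}, {"delta_pos": [8, -24, 9.5], "twist": [0, 0, -20]}, {"delta_pos": [9.7, -29, 9.5], "twist": [0, 0, -22.5]}, {"delta_pos": [10.7, -32.3, 9.5], "twist": [0, 0, -22.5]}, {"delta_pos": [10.7, -32.3, 9.5], "twist": [0, 0, -22.5]}, {"delta_pos": [10.7, -32.3, 9.5], "twist": [0, 0, -22.5]}, {"delta_pos": [10.7, -32.3, 9.5], "twist": [0, 0, -22.5]}])

```text
time: 6.32
tcp_pos: [0.5668, -0.2413, 0.1218]
orientation: [[0.756, -0.655, -0.0], [-0.655, -0.756, 0.001], [-0.001, -0.0, -1.0]]
force: [-0.9, 0.4, -0.4]
gripper_width: 0.0144
finger_force: 58.7
```

```bash
python3 - <<'E'
from fit import *
o=[]
for c in("top","side"):
    im=capture(c)[:,:,::-1].copy();cv2.imwrite(f"pics/{c}2.png",im)
    u,v=proj(camera_model(c),np.array([[.567,-.243,.08]]))[0].round().astype(int);o.append(cv2.resize(im[v-40:v+40,u-40:u+40],(400,400),interpolation=cv2.INTER_CUBIC));print(u,v)
    print([(np.round(d["at"],3).tolist(),round(d["p"],2)) for d in pinpoint("nozzle_25",c)])
cv2.imwrite("pics/g2.png",np.hstack(o))
E
```

```text
450 184
[([0.49, 0.349, -0.002], 0.74), ([0.396, 0.201, -0.0], 0.68), ([0.518, 0.264, 0.0], 0.54), ([0.563, -0.241, 0.095], 0.47), ([0.564, 0.409, 0.0], 0.46), ([0.437, -0.016, -0.002], 0.42)]
335 259
[([0.44, -0.016, -0.001], 0.82), ([0.399, 0.199, 0.002], 0.75), ([0.569, -0.242, 0.091], 0.64)]
```

View pics/g2.png

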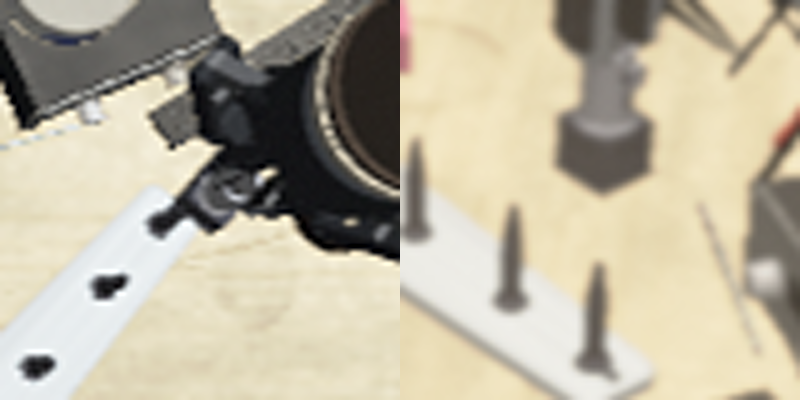

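Emit:
move_arm(steps=[{"delta_pos": [0, -0.1, -2], "twist": [0, 0, 0]}, {"delta_pos": [0, -0.1, -4], "twist": [0, 0, 0]}, {"delta_pos": [0, -0.1, -5], "twist": [0, 0, 0]}, {"delta_pos": [0, -0.1, -5.5], "twist": [0, 0, 0]}, {"delta_pos": [0, -0.1, -6], "twist": [0, 0, 0]}, {"delta_pos": [0, -0.1, -6.5], "twist": [0, 0, 0]}, {"delta_pos": [0, -0.1, -7], "twist": [0, 0, 0]}, {"delta_pos": [0, -0.1, -7], "twist": [0, 0, 0]}])

```text
time: 7.52
tcp_pos: [0.5666, -0.2439, 0.0515]
orientation: [[0.754, -0.657, -0.001], [-0.657, -0.754, 0.0], [-0.001, 0.0, -1.0]]
force: [-0.6, -0.8, -0.1]
gripper_width: 0.0141
finger_force: 58.7
```

Emit:
move_arm(steps=[{"delta_pos": [0, 0, -0.5], "twist": [0, 0, 0]}, {"delta_pos": [0, 0, -1], "twist": [0, 0, 0]}, {"delta_pos": [0, 0, -1.3], "twist": [0, 0, 0]}, {"delta_pos": [0, 0, -1.3], "twist": [0, 0, 0]}, {"delta_pos": [0, 0, -1.3], "twist": [0, 0, 0]}])

```text
time: 8.15
tcp_pos: [0.567, -0.2439, 0.0389]
orientation: [[0.754, -0.656, 0.0], [-0.656, -0.754, 0.0], [-0.0, -0.0, -1.0]]
force: [0.1, 0.6, -1.2]
gripper_width: 0.0145
finger_force: 58.6
```

Emit:
move_arm(steps=[{"delta_pos": [0, 0, 0], "twist": [0, 0, 0]}, {"delta_pos": [0, 0, 0], "twist": [0, 0, 0]}, {"delta_pos": [0, 0, 0], "twist": [0, 0, 0]}, {"delta_pos": [0, 0, 2], "twist": [0, 0, 0]}, {"delta_pos": [0, 0, 6], "twist": [0, 0, 0]}, {"delta_pos": [0, 0, 10], "twist": [0, 0, 0]}, {"delta_pos": [-0.5, 5, 10], "twist": [0, 0, 10]}, {"delta_pos": [-1, 10, 10], "twist": [0, 0, 20]}, {"delta_pos": [-1.5, 16, 10], "twist": [0, 0, 30]}, {"delta_pos": [-2, 22, 10], "twist": [0, 0, 40]}, {"delta_pos": [-2.5, 28, 10], "twist": [0, 0, 50]}, {"delta_pos": [-3, 34, 10], "twist": [0, 0, 60]}, {"delta_pos": [-3.5, 40, 10], "twist": [0, 0, 70]}, {"delta_pos": [-4, 45, 10], "twist": [0, 0, 80]}, {"delta_pos": [-4.8, 51, 10], "twist": [0, 0, 90]}, {"delta_pos": [-4.8, 51, 10], "twist": [0, 0, 100]}, {"delta_pos": [-4.8, 51, 10], "twist": [0, 0, 102.3]}, {"delta_pos": [-4.8, 51, 10], "twist": [0, 0, 102.3]}, {"delta_pos": [-4.8, 51, 10], "twist": [0, 0, 102.3]}, {"delta_pos": [-4.8, 51, 10], "twist": [0, 0, 102.3]}], gripper=-0.1)

```text
time: 10.65
tcp_pos: [0.5192, 0.2653, 0.139]
orientation: [[0.483, 0.876, 0.0], [0.876, -0.483, -0.0], [-0.0, 0.0, -1.0]]
force: [0.4, -0.4, 0.2]
gripper_width: 0.0387
finger_force: 0.0
```

```bash
python3 - <<'E'
from fit import *
im=capture("side")[:,:,::-1].copy();cv2.imwrite("pics/side3.png",im)
u,v=proj(camera_model("side"),np.array([[.5,-.183,.05]]))[0].round().astype(int)
u2,v2=proj(camera_model("side"),np.array([[.52,.25,.06]]))[0].round().astype(int)
cv2.imwrite("pics/g3.png",np.hstack([cv2.resize(im[max(0,b-60):b+60,a-60:a+60],(400,400),interpolation=cv2.INTER_CUBIC) for a,b in((u,v),(u2,v2))]))
E
```

```text
(no output)
```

View pics/g3.png

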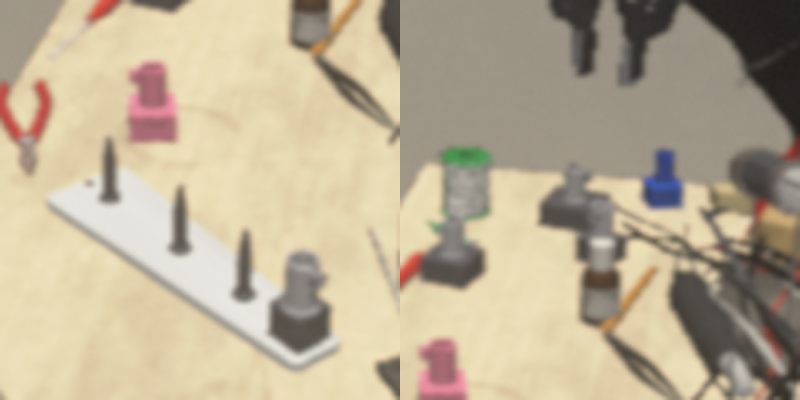

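Emit:
move_arm(steps=[{"delta_pos": [0, 0.1, -3], "twist": [0, 0, 0]}, {"delta_pos": [0, 0.1, -6], "twist": [0, 0, 0]}, {"delta_pos": [0, 0.1, -8], "twist": [0, 0, 0]}, {"delta_pos": [0, 0.1, -10], "twist": [0, 0, 0]}, {"delta_pos": [0, 0.1, -11.2], "twist": [0, 0, 0]}, {"delta_pos": [0, 0.1, -11.2], "twist": [0, 0, 0]}, {"delta_pos": [0, 0.1, -11.2], "twist": [0, 0, 0]}])

```text
time: 11.58
tcp_pos: [0.5193, 0.2674, 0.0276]
orientation: [[0.481, 0.877, 0.001], [0.877, -0.481, 0.001], [0.001, 0.001, -1.0]]
force: [0.8, -0.6, 0.0]
gripper_width: 0.0384
finger_force: 0.0
```

Emit:
move_arm(steps=[{"delta_pos": [0, 0, 0], "twist": [0, 0, 0]}, {"delta_pos": [0, 0, 0], "twist": [0, 0, 0]}, {"delta_pos": [0, 0, 0], "twist": [0, 0, 0]}, {"delta_pos": [0, 0, 0], "twist": [0, 0, 0]}, {"delta_pos": [0, 0, 0], "twist": [0, 0, 0]}], gripper=-1)

```text
time: 12.2
tcp_pos: [0.5197, 0.2673, 0.0278]
orientation: [[0.481, 0.877, 0.002], [0.877, -0.481, 0.001], [0.001, 0.001, -1.0]]
force: [0.9, -0.8, 6.1]
gripper_width: 0.0148
finger_force: 58.7
```

Emit:
move_arm(steps=[{"delta_pos": [0, 0, 2], "twist": [0, 0, 0]}, {"delta_pos": [0, 0, 5], "twist": [0, 0, 0]}, {"delta_pos": [0, 0, 8], "twist": [0, 0, 0]}, {"delta_pos": [0, 0, 9.5], "twist": [0, 0, 0]}, {"delta_pos": [0, 0, 9.5], "twist": [0, 0, 8]}, {"delta_pos": [0, -6, 9.5], "twist": [0, 0, 17]}, {"delta_pos": [0, -12, 9.5], "twist": [0, 0, 26]}, {"delta_pos": [0, -18, 9.5], "twist": [0, 0, 35]}, {"delta_pos": [0.2, -24, 9.5], "twist": [0, 0, 44]}, {"delta_pos": [0.4, -30, 9.5], "twist": [0, 0, 53]}, {"delta_pos": [0.6, -36, 9.5], "twist": [0, 0, 62]}, {"delta_pos": [0.8, -42, 9.5], "twist": [0, 0, 71]}, {"delta_pos": [1.1, -46, 9.5], "twist": [0, 0, 77.7]}, {"delta_pos": [1.1, -47.9, 9.5], "twist": [0, 0, 77.7]}, {"delta_pos": [1.1, -47.9, 9.5], "twist": [0, 0, 77.7]}, {"delta_pos": [1.1, -47.9, 9.5], "twist": [0, 0, 77.7]}, {"delta_pos": [1.1, -47.9, 9.5], "twist": [0, 0, 77.7]}])

```text
time: 14.32
tcp_pos: [0.5302, -0.2099, 0.1222]
orientation: [[-0.756, 0.655, 0.0], [0.655, 0.756, 0.0], [-0.0, 0.0, -1.0]]
force: [0.6, 0.3, -0.8]
gripper_width: 0.0145
finger_force: 58.7
```

```bash
python3 - <<'E'
from a import *
for i in range(2):
  for c in("top","side"):
    capture(c)
    print(c,[(np.round(d["at"],3).tolist(),round(d["p"],2)) for d in pinpoint("nozzle_33",c) if d["at"][1]<-.1],[(np.round(d["at"],3).tolist(),round(d["p"],2)) for d in pinpoint("post_2",c)],[(np.round(d["at"],3).tolist(),round(d["p"],2)) for d in pinpoint("bottle",c)][:2])
print(read_state()["tcp_pos"])
E
```

```text
top [([0.533, -0.207, 0.096], 0.62)] [([0.431, -0.124, 0.014], 0.46), ([0.482, -0.174, 0.011], 0.43)] [([0.531, 0.144, -0.002], 0.61)]
side [([0.567, -0.247, 0.008], 0.64), ([0.533, -0.208, 0.091], 0.63)] [([0.528, -0.213, 0.014], 0.65), ([0.487, -0.171, 0.012], 0.49), ([0.431, -0.125, 0.011], 0.4), ([0.562, -0.248, 0.009], 0.4)] [([0.534, 0.145, -0.003], 0.48)]
top [([0.531, -0.211, 0.095], 0.74)] [([0.48, -0.176, 0.011], 0.61), ([0.433, -0.124, 0.009], 0.57), ([0.529, -0.21, 0.01], 0.55)] [([0.535, 0.141, -0.004], 0.7)]
side [([0.565, -0.249, 0.007], 0.97), ([0.531, -0.209, 0.092], 0.67)] [([0.532, -0.212, 0.015], 0.61), ([0.433, -0.123, 0.007], 0.55), ([0.484, -0.172, 0.011], 0.51)] [([0.533, 0.144, -0.002], 0.44)]
[ 0.52987077 -0.21206607  0.12191034]
```

Emit:
move_arm(steps=[{"delta_pos": [0, -0.1, -2], "twist": [0, 0, 0]}, {"delta_pos": [0, -0.1, -4], "twist": [0, 0, 0]}, {"delta_pos": [0, -0.1, -5], "twist": [0, 0, 0]}, {"delta_pos": [0, -0.1, -5.5], "twist": [0, 0, 0]}, {"delta_pos": [0, -0.1, -6], "twist": [0, 0, 0]}, {"delta_pos": [0, -0.1, -6.5], "twist": [0, 0, 0]}, {"delta_pos": [0, -0.1, -7], "twist": [0, 0, 0]}, {"delta_pos": [0, -0.1, -7], "twist": [0, 0, 0]}])

```text
time: 16.12
tcp_pos: [0.5296, -0.213, 0.0516]
orientation: [[-0.754, 0.657, -0.0], [0.657, 0.754, 0.0], [0.0, -0.0, -1.0]]
force: [-0.8, -0.4, -1.1]
gripper_width: 0.0145
finger_force: 58.7
```

Emit:
move_arm(steps=[{"delta_pos": [0, 0, -0.5], "twist": [0, 0, 0]}, {"delta_pos": [0, 0, -1], "twist": [0, 0, 0]}, {"delta_pos": [0, 0, -1.3], "twist": [0, 0, 0]}, {"delta_pos": [0, 0, -1.3], "twist": [0, 0, 0]}, {"delta_pos": [0, 0, -1.3], "twist": [0, 0, 0]}])

```text
time: 16.75
tcp_pos: [0.5297, -0.2132, 0.0388]
orientation: [[-0.754, 0.657, -0.0], [0.657, 0.754, -0.0], [0.0, -0.0, -1.0]]
force: [0.2, -1.3, -0.5]
gripper_width: 0.0152
finger_force: 58.6
```

Emit:
move_arm(steps=[{"delta_pos": [0, 0, 0], "twist": [0, 0, 0]}, {"delta_pos": [0, 0, 0], "twist": [0, 0, 0]}, {"delta_pos": [0, 0, 0], "twist": [0, 0, 0]}, {"delta_pos": [0, 0, 2], "twist": [0, 0, 0]}, {"delta_pos": [0, 0, 6], "twist": [0, 0, 0]}, {"delta_pos": [0, 0, 10], "twist": [0, 0, 0]}, {"delta_pos": [-1.5, 5, 10], "twist": [0, 0, -10]}, {"delta_pos": [-3, 10, 10], "twist": [0, 0, -20]}, {"delta_pos": [-5, 16, 10], "twist": [0, 0, -30]}, {"delta_pos": [-7, 22, 10], "twist": [0, 0, -40]}, {"delta_pos": [-9, 28, 10], "twist": [0, 0, -50]}, {"delta_pos": [-11, 34, 10], "twist": [0, 0, -60]}, {"delta_pos": [-12.5, 39, 10], "twist": [0, 0, -65.6]}, {"delta_pos": [-13, 41.7, 10], "twist": [0, 0, -65.6]}, {"delta_pos": [-13, 41.7, 10], "twist": [0, 0, -65.6]}, {"delta_pos": [-13, 41.7, 10], "twist": [0, 0, -65.6]}, {"delta_pos": [-13, 41.7, 10], "twist": [0, 0, -65.6]}, {"delta_pos": [-13, 41.7, 10], "twist": [0, 0, -65.6]}], gripper=-0.1)

```text
time: 19.0
tcp_pos: [0.4002, 0.203, 0.1389]
orientation: [[0.288, 0.958, -0.0], [0.958, -0.288, -0.0], [-0.0, 0.0, -1.0]]
force: [0.3, -0.0, -0.5]
gripper_width: 0.0383
finger_force: 0.0
```

```bash
python3 - <<'E'
from a import *
for i in range(2):
  for c in("top","side"):
    capture(c)
    print(c,[(np.round(d["at"],3).tolist(),round(d["p"],2)) for d in pinpoint("nozzle_42",c)])
print(read_state()["tcp_pos"])
E
```

```text
top [([0.491, 0.349, -0.002], 0.67), ([0.565, -0.245, 0.008], 0.57), ([0.566, 0.41, 0.005], 0.57), ([0.532, -0.212, 0.008], 0.56), ([0.44, -0.014, -0.002], 0.55), ([0.399, 0.204, -0.0], 0.52)]
side [([0.53, -0.213, 0.009], 0.87), ([0.567, -0.248, 0.008], 0.82), ([0.398, 0.202, 0.003], 0.67), ([0.44, -0.017, -0.003], 0.66), ([0.563, 0.411, -0.006], 0.62), ([0.43, -0.123, 0.011], 0.57), ([0.486, 0.345, -0.001], 0.54)]
top [([0.53, -0.209, 0.009], 0.68), ([0.49, 0.351, -0.004], 0.49), ([0.567, -0.245, 0.009], 0.47), ([0.438, -0.019, -0.002], 0.47), ([0.564, 0.41, 0.002], 0.46), ([0.399, 0.202, 0.002], 0.39)]
side [([0.566, -0.248, 0.009], 0.81), ([0.397, 0.202, 0.001], 0.68), ([0.44, -0.02, 0.003], 0.6), ([0.567, 0.409, -0.004], 0.51)]
[0.39985682 0.20396401 0.13886872]
```

Nozzles 25 and 33 are seated (z about 0.009). Now picking up 42.

Emit:
move_arm(steps=[{"delta_pos": [0, 0, -3], "twist": [0, 0, 0]}, {"delta_pos": [0, 0, -6], "twist": [0, 0, 0]}, {"delta_pos": [0, 0, -8], "twist": [0, 0, 0]}, {"delta_pos": [0, 0, -10], "twist": [0, 0, 0]}, {"delta_pos": [0, 0, -11.1], "twist": [0, 0, 0]}, {"delta_pos": [0, 0, -11.1], "twist": [0, 0, 0]}, {"delta_pos": [0, 0, -11.1], "twist": [0, 0, 0]}])

```text
time: 20.27
tcp_pos: [0.4002, 0.2043, 0.0285]
orientation: [[0.286, 0.958, 0.001], [0.958, -0.286, 0.0], [0.001, 0.001, -1.0]]
force: [-0.0, 0.2, 0.3]
gripper_width: 0.0386
finger_force: 0.0
```

Emit:
move_arm(steps=[{"delta_pos": [0, 0, 0], "twist": [0, 0, 0]}, {"delta_pos": [0, 0, 0], "twist": [0, 0, 0]}, {"delta_pos": [0, 0, 0], "twist": [0, 0, 0]}, {"delta_pos": [0, 0, 0], "twist": [0, 0, 0]}, {"delta_pos": [0, 0, 0], "twist": [0, 0, 0]}], gripper=-1)

```text
time: 20.9
tcp_pos: [0.4037, 0.2053, 0.0302]
orientation: [[0.287, 0.958, 0.007], [0.958, -0.287, 0.002], [0.004, 0.006, -1.0]]
force: [3.5, -1.2, 12.3]
gripper_width: 0.0014
finger_force: 49.6
```

```bash
python3 - <<'E'
from fit import *
o=[]
for c in("top","side"):
    im=capture(c)[:,:,::-1].copy();cv2.imwrite(f"pics/{c}4.png",im)
    u,v=proj(camera_model(c),np.array([[.4,.205,.03]]))[0].round().astype(int);o.append(cv2.resize(im[v-40:v+40,u-40:u+40],(400,400),interpolation=cv2.INTER_CUBIC))
    print([(np.round(d["at"],3).tolist(),round(d["p"],2)) for d in pinpoint("nozzle_42",c)])
cv2.imwrite("pics/g4.png",np.hstack(o))
s=read_state();print(s["finger_force"],s["force"],s["tcp_pos"])
E
```

```text
[([0.491, 0.349, -0.003], 0.87), ([0.567, -0.245, 0.009], 0.69), ([0.566, 0.41, 0.002], 0.69), ([0.53, -0.212, 0.011], 0.53), ([0.438, -0.019, 0.0], 0.49)]
[([0.566, -0.246, 0.01], 0.84), ([0.439, -0.017, -0.0], 0.8), ([0.484, 0.346, 0.0], 0.76), ([0.563, 0.412, -0.002], 0.75), ([0.532, -0.209, 0.008], 0.58), ([0.396, 0.2, 0.006], 0.54)]
48.77086578926537 [ 4.15208507 -1.97621912 14.95482998] [0.40329465 0.20504348 0.029971  ]
```

View pics/g4.png

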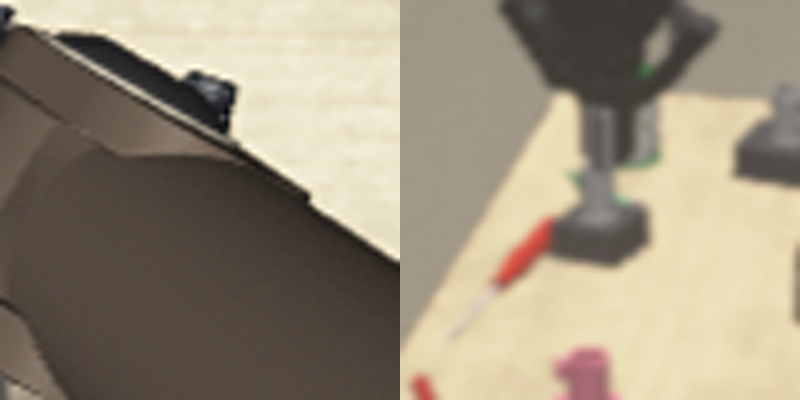

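Emit:
move_arm(steps=[{"delta_pos": [0, 0, 0], "twist": [0, 0, 0]}, {"delta_pos": [0, 0, 0], "twist": [0, 0, 0]}, {"delta_pos": [0, 0, 0], "twist": [0, 0, 0]}, {"delta_pos": [0, 0, 0], "twist": [0, 0, 0]}], gripper=-0.1)

```text
time: 21.6
tcp_pos: [0.4032, 0.2065, 0.0307]
orientation: [[0.286, 0.958, 0.007], [0.958, -0.286, 0.004], [0.005, 0.006, -1.0]]
force: [1.5, 0.3, 24.3]
gripper_width: 0.0382
finger_force: 11.6
```

```bash
python3 - <<'E'
from fit import *
m=camera_model("side");im=capture("side")[:,:,::-1].copy();cv2.imwrite("pics/side5.png",im)
print([(np.round(d["at"],3).tolist(),round(d["p"],2)) for d in pinpoint("nozzle_42","side")])
u,v=proj(m,np.array([[.4,.205,.03]]))[0].round().astype(int)
def ann(f):
    i=cv2.imread(f);return cv2.resize(i[v-25:v+25,u-25:u+25],(400,400),interpolation=cv2.INTER_CUBIC)
A=ann("pics/side4.png");B=ann("pics/side5.png")
for z in(0,.022,.052,.0285):
    q=((proj(m,np.array([[.399,.203,z]]))[0]-[u-25,v-25]+.5)*8).astype(int);print(z,q)
    for X in(A,B):cv2.line(X,tuple(int(k) for k in q-[60,0]),tuple(int(k) for k in q-[45,0]),(0,255,0) if z!=.0285 else (255,0,255),2)
cv2.imwrite("pics/g5.png",np.hstack([A,B]))
s=read_state();print(s["tcp_pos"],s["force"])
E
```

```text
[([0.533, -0.212, 0.008], 0.79), ([0.396, 0.204, 0.009], 0.76), ([0.439, -0.016, 0.001], 0.68), ([0.568, -0.246, 0.008], 0.64), ([0.485, 0.344, 0.002], 0.59), ([0.565, 0.408, -0.003], 0.48)]
0 [201 284]
0.022 [202 227]
0.052 [202 148]
0.0285 [202 210]
[0.40313037 0.20644087 0.03065946] [ 0.23926969 -0.70154667 24.38000969]
```

View pics/g5.png

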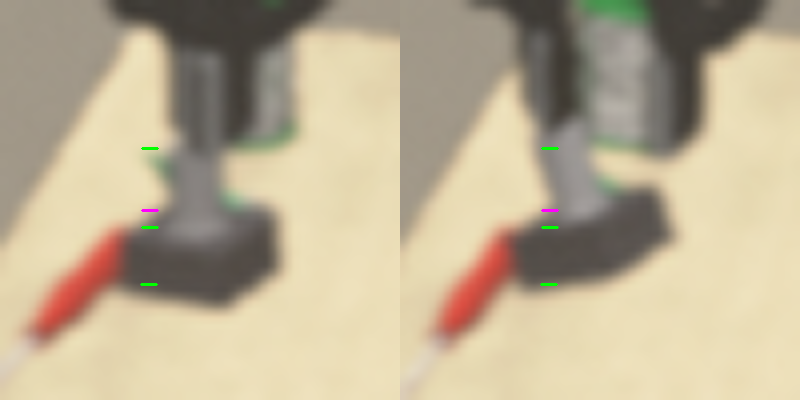

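Emit:
move_arm(steps=[{"delta_pos": [0, 0, 0.2], "twist": [0, 0, 0]}, {"delta_pos": [0, 0, 0.4], "twist": [0, 0, 0]}, {"delta_pos": [0, 0, 0.7], "twist": [0, 0, 0]}, {"delta_pos": [0, 0, 1], "twist": [0, 0, 0]}, {"delta_pos": [0, 0, 1], "twist": [0, 0, 0]}])

```text
time: 22.32
tcp_pos: [0.3998, 0.2038, 0.038]
orientation: [[0.286, 0.958, -0.0], [0.958, -0.286, -0.0], [-0.0, 0.0, -1.0]]
force: [0.3, 0.2, 0.5]
gripper_width: 0.0384
finger_force: 0.0
```

```bash
cat > snap.py <<'E'
from fit import *
def snap(tag,X,h,cams=("top","side")):
    o=[]
    for c in cams:
        im=capture(c)[:,:,::-1].copy();cv2.imwrite(f"pics/{c}{tag}.png",im)
        u,v=proj(camera_model(c),np.array([X]))[0].round().astype(int);o.append(cv2.resize(im[v-h:v+h,u-h:u+h],(400,400),interpolation=cv2.INTER_CUBIC))
    cv2.imwrite(f"pics/g{tag}.png",np.hstack(o))
def pin(l,cams=("top","side"),ok=lambda a:True):
    for c in cams: print(c,[(np.round(d["at"],3).tolist(),round(d["p"],2)) for d in pinpoint(l,c) if ok(d["at"])])
E
python3 - <<'E'
from snap import *
snap("6",[.4,.205,.03],30);pin("nozzle_42",ok=lambda a:abs(a[1]-.2)<.1)
E
```

```text
top []
side [([0.397, 0.202, -0.001], 0.65)]
```

View pics/g6.png

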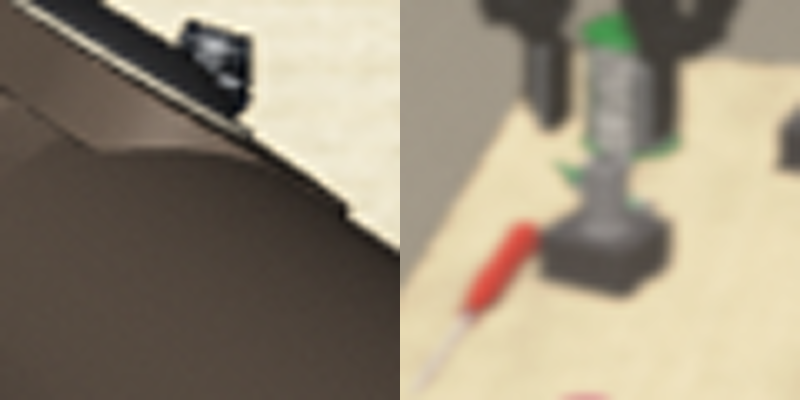

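```bash
python3 - <<'E'
from fit import *
m=camera_model("side");u,v=proj(m,np.array([[.4,.205,.03]]))[0].round().astype(int)
t=np.array([.3998,.2038]);d=np.array([.958,-.286])
for s in(-.026,.026):
  for z in(.038,.045,.05,.055,.06):
    q=proj(m,np.array([[*(t+s*d),z]]))[0];print(s,z,((q-[u-30,v-30]+.5)*400/60).round()+[400,0])
print(((proj(m,np.array([[.398,.202,.052],[.398,.202,.022]]))-[u-30,v-30]+.5)*400/60).round()+[400,0])
E
```

```text
-0.026 0.038 [550. 176.]
-0.026 0.045 [550. 161.]
-0.026 0.05 [549. 150.]
-0.026 0.055 [549. 139.]
-0.026 0.06 [549. 128.]
0.026 0.038 [659. 199.]
0.026 0.045 [659. 184.]
0.026 0.05 [659. 173.]
0.026 0.055 [660. 162.]
0.026 0.06 [660. 150.]
[[599. 158.]
 [599. 224.]]
```

Side view: nozzle 42 stands upright and free again. The open fingertips end about 20 mm above the nominal TCP, so I'll grip about 16 mm lower.

Emit:
move_arm(steps=[{"delta_pos": [0, 0, -0.8], "twist": [0, 0, 0]}, {"delta_pos": [0, 0, -1.6], "twist": [0, 0, 0]}, {"delta_pos": [0, 0, -2.2], "twist": [0, 0, 0]}, {"delta_pos": [0, 0, -2.6], "twist": [0, 0, 0]}, {"delta_pos": [0, 0, -2.6], "twist": [0, 0, 0]}])

```text
time: 23.15
tcp_pos: [0.3996, 0.204, 0.0115]
orientation: [[0.286, 0.958, -0.001], [0.958, -0.286, -0.0], [-0.0, -0.001, -1.0]]
force: [-0.3, -0.1, 0.4]
gripper_width: 0.0389
finger_force: 0.0
```

Emit:
move_arm(steps=[{"delta_pos": [0, 0, 0], "twist": [0, 0, 0]}, {"delta_pos": [0, 0, 0], "twist": [0, 0, 0]}, {"delta_pos": [0, 0, 0], "twist": [0, 0, 0]}, {"delta_pos": [0, 0, 0], "twist": [0, 0, 0]}, {"delta_pos": [0, 0, 0], "twist": [0, 0, 0]}], gripper=-1)

```text
time: 23.78
tcp_pos: [0.4001, 0.2041, 0.0121]
orientation: [[0.286, 0.958, 0.001], [0.958, -0.286, 0.0], [0.0, 0.0, -1.0]]
force: [-0.1, -0.7, 3.2]
gripper_width: 0.0172
finger_force: 58.8
```

Emit:
move_arm(steps=[{"delta_pos": [0, 0, 2], "twist": [0, 0, 0]}, {"delta_pos": [0, 0, 5], "twist": [0, 0, 0]}, {"delta_pos": [0, 0, 8], "twist": [0, 0, 0]}, {"delta_pos": [0, 0, 9.5], "twist": [0, 0, 0]}, {"delta_pos": [1, -4, 9.5], "twist": [0, 0, 9]}, {"delta_pos": [2, -9, 9.5], "twist": [0, 0, 18]}, {"delta_pos": [3, -14, 9.5], "twist": [0, 0, 27]}, {"delta_pos": [4.5, -20, 9.5], "twist": [0, 0, 36]}, {"delta_pos": [6, -26, 9.5], "twist": [0, 0, 45]}, {"delta_pos": [7, -31, 9.5], "twist": [0, 0, 54]}, {"delta_pos": [8, -35, 9.5], "twist": [0, 0, 62]}, {"delta_pos": [8.5, -37.6, 9.5], "twist": [0, 0, 65.6]}, {"delta_pos": [8.5, -37.6, 9.5], "twist": [0, 0, 65.6]}, {"delta_pos": [8.5, -37.6, 9.5], "twist": [0, 0, 65.6]}, {"delta_pos": [8.5, -37.6, 9.5], "twist": [0, 0, 65.6]}, {"delta_pos": [8.5, -37.6, 9.5], "twist": [0, 0, 65.6]}])

```text
time: 25.78
tcp_pos: [0.4849, -0.1712, 0.1071]
orientation: [[-0.755, 0.655, 0.0], [0.655, 0.755, -0.0], [-0.0, -0.0, -1.0]]
force: [-0.4, 0.5, -1.4]
gripper_width: 0.0177
finger_force: 58.8
```

```bash
python3 - <<'E'
from snap import *
for i in "78":
    snap(i,[.4848,-.1723,.07],40);pin("nozzle_42",ok=lambda a:a[2]>.05);pin("post_3",ok=lambda a:abs(a[0]-.485)<.02)
print(read_state()["tcp_pos"])
E
```

```text
top [([0.482, -0.17, 0.098], 0.65)]
side [([0.483, -0.172, 0.097], 0.6)]
top []
side [([0.487, -0.173, 0.011], 0.43)]
top [([0.484, -0.174, 0.096], 0.55)]
side [([0.482, -0.174, 0.096], 0.89)]
top [([0.489, 0.349, -0.005], 0.17)]
side []
[ 0.48486749 -0.17205367  0.1068862 ]
```

Emit:
move_arm(steps=[{"delta_pos": [0.1, 0, -2], "twist": [0, 0, 0]}, {"delta_pos": [0.1, 0, -4], "twist": [0, 0, 0]}, {"delta_pos": [0.1, 0, -5], "twist": [0, 0, 0]}, {"delta_pos": [0.1, 0, -5.5], "twist": [0, 0, 0]}, {"delta_pos": [0.1, 0, -6], "twist": [0, 0, 0]}, {"delta_pos": [0.1, 0, -6.5], "twist": [0, 0, 0]}, {"delta_pos": [0.1, 0, -7], "twist": [0, 0, 0]}, {"delta_pos": [0.1, 0, -7], "twist": [0, 0, 0]}])

```text
time: 27.38
tcp_pos: [0.4857, -0.172, 0.0366]
orientation: [[-0.754, 0.657, -0.0], [0.657, 0.754, 0.0], [0.0, -0.0, -1.0]]
force: [-0.7, -0.1, -1.2]
gripper_width: 0.0175
finger_force: 58.8
```

Emit:
move_arm(steps=[{"delta_pos": [0, 0, -0.5], "twist": [0, 0, 0]}, {"delta_pos": [0, 0, -1], "twist": [0, 0, 0]}, {"delta_pos": [0, 0, -1.4], "twist": [0, 0, 0]}, {"delta_pos": [0, 0, -1.4], "twist": [0, 0, 0]}, {"delta_pos": [0, 0, -1.4], "twist": [0, 0, 0]}])

```text
time: 28.0
tcp_pos: [0.4858, -0.1725, 0.0228]
orientation: [[-0.754, 0.657, -0.0], [0.657, 0.754, -0.0], [-0.0, -0.0, -1.0]]
force: [0.1, -2.7, -2.4]
gripper_width: 0.0176
finger_force: 58.7
```

Emit:
move_arm(steps=[{"delta_pos": [0, 0, 0], "twist": [0, 0, 0]}, {"delta_pos": [0, 0, 0], "twist": [0, 0, 0]}, {"delta_pos": [0, 0, 0], "twist": [0, 0, 0]}, {"delta_pos": [0, 0, 2], "twist": [0, 0, 0]}, {"delta_pos": [0, 0, 6], "twist": [0, 0, 0]}, {"delta_pos": [0, 0, 10], "twist": [0, 0, 0]}, {"delta_pos": [0, 0, 11.5], "twist": [0, 0, 0]}, {"delta_pos": [0, 6, 11.5], "twist": [0, 0, 4]}, {"delta_pos": [0, 12, 11.5], "twist": [0, 0, 8]}, {"delta_pos": [0, 18, 11.5], "twist": [0, 0, 12]}, {"delta_pos": [0, 24, 11.5], "twist": [0, 0, 16]}, {"delta_pos": [0, 30, 11.5], "twist": [0, 0, 20]}, {"delta_pos": [0, 36, 11.5], "twist": [0, 0, 24]}, {"delta_pos": [0, 42, 11.5], "twist": [0, 0, 28.6]}, {"delta_pos": [0.2, 47, 11.5], "twist": [0, 0, 28.6]}, {"delta_pos": [0.2, 50, 11.5], "twist": [0, 0, 28.6]}, {"delta_pos": [0.2, 52, 11.5], "twist": [0, 0, 28.6]}, {"delta_pos": [0.2, 52, 11.5], "twist": [0, 0, 28.6]}, {"delta_pos": [0.2, 52, 11.5], "twist": [0, 0, 28.6]}], gripper=-0.1)

```text
time: 30.38
tcp_pos: [0.4879, 0.3469, 0.1377]
orientation: [[-0.976, 0.216, -0.0], [0.216, 0.976, -0.001], [0.0, -0.001, -1.0]]
force: [-0.1, -0.4, -0.8]
gripper_width: 0.0383
finger_force: 0.0
```

```bash
python3 - <<'E'
from snap import *
snap("9",[.5,-.183,.04],60);pin("nozzle_42");pin("post_4");pin("bottle")
print(read_state()["tcp_pos"])
E
```

```text
top [([0.484, -0.173, 0.011], 0.69), ([0.532, -0.215, 0.01], 0.64), ([0.438, -0.017, 0.003], 0.63), ([0.567, -0.246, 0.01], 0.6)]
side [([0.564, -0.247, 0.008], 0.74), ([0.441, -0.017, 0.0], 0.71), ([0.53, -0.21, 0.007], 0.62), ([0.486, 0.347, 0.002], 0.62), ([0.564, 0.412, -0.002], 0.58), ([0.482, -0.173, 0.01], 0.57)]
top [([0.43, -0.124, 0.011], 0.36)]
side [([0.431, -0.124, 0.009], 0.46)]
top [([0.533, 0.143, -0.005], 0.58)]
side [([0.534, 0.144, -0.004], 0.84)]
[0.48806707 0.34755399 0.13795424]
```

View pics/g9.png

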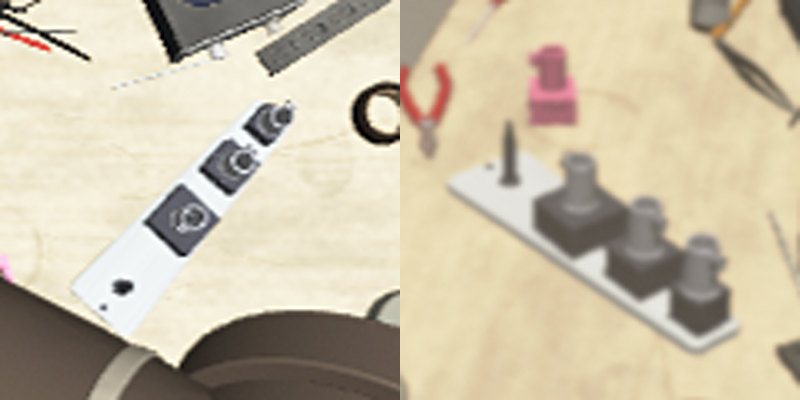

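Three nozzles are seated in order and the bottle hasn't moved. Now 52.

Emit:
move_arm(steps=[{"delta_pos": [0, 0, -4], "twist": [0, 0, 0]}, {"delta_pos": [0, 0, -7], "twist": [0, 0, 0]}, {"delta_pos": [0, 0, -9], "twist": [0, 0, 0]}, {"delta_pos": [0, 0, -11], "twist": [0, 0, 0]}, {"delta_pos": [0, 0, -12], "twist": [0, 0, 0]}, {"delta_pos": [0, 0, -12.6], "twist": [0, 0, 0]}, {"delta_pos": [0, 0, -12.6], "twist": [0, 0, 0]}, {"delta_pos": [0, 0, -12.6], "twist": [0, 0, 0]}])

```text
time: 31.78
tcp_pos: [0.4882, 0.3483, 0.0125]
orientation: [[-0.977, 0.215, 0.001], [0.215, 0.977, 0.001], [-0.001, 0.001, -1.0]]
force: [-0.3, 0.6, 0.7]
gripper_width: 0.0384
finger_force: 0.0
```

Emit:
move_arm(steps=[{"delta_pos": [0, 0, 0], "twist": [0, 0, 0]}, {"delta_pos": [0, 0, 0], "twist": [0, 0, 0]}, {"delta_pos": [0, 0, 0], "twist": [0, 0, 0]}, {"delta_pos": [0, 0, 0], "twist": [0, 0, 0]}, {"delta_pos": [0, 0, 0], "twist": [0, 0, 0]}], gripper=-1)

```text
time: 32.4
tcp_pos: [0.4882, 0.3482, 0.0126]
orientation: [[-0.977, 0.215, 0.001], [0.215, 0.977, 0.0], [-0.001, 0.0, -1.0]]
force: [-0.8, -1.7, 5.6]
gripper_width: 0.0175
finger_force: 58.9
```

Emit:
move_arm(steps=[{"delta_pos": [0, 0, 2], "twist": [0, 0, 0]}, {"delta_pos": [0, 0, 5], "twist": [0, 0, 0]}, {"delta_pos": [0, 0, 8], "twist": [0, 0, 0]}, {"delta_pos": [0, 0, 9.5], "twist": [0, 0, 0]}, {"delta_pos": [-0.7, -5, 9.5], "twist": [0, 0, -4]}, {"delta_pos": [-1.4, -11, 9.5], "twist": [0, 0, -8]}, {"delta_pos": [-2.1, -17, 9.5], "twist": [0, 0, -12]}, {"delta_pos": [-2.8, -23, 9.5], "twist": [0, 0, -16]}, {"delta_pos": [-3.5, -29, 9.5], "twist": [0, 0, -20]}, {"delta_pos": [-4.2, -35, 9.5], "twist": [0, 0, -24]}, {"delta_pos": [-4.9, -41, 9.5], "twist": [0, 0, -28.6]}, {"delta_pos": [-5.5, -45, 9.5], "twist": [0, 0, -28.6]}, {"delta_pos": [-5.7, -47.3, 9.5], "twist": [0, 0, -28.6]}, {"delta_pos": [-5.7, -47.3, 9.5], "twist": [0, 0, -28.6]}, {"delta_pos": [-5.7, -47.3, 9.5], "twist": [0, 0, -28.6]}, {"delta_pos": [-5.7, -47.3, 9.5], "twist": [0, 0, -28.6]}])

```text
time: 34.4
tcp_pos: [0.431, -0.1238, 0.107]
orientation: [[-0.756, 0.655, 0.0], [0.655, 0.756, 0.0], [-0.0, 0.0, -1.0]]
force: [-0.3, 0.6, -0.2]
gripper_width: 0.0176
finger_force: 58.9
```

```bash
python3 - <<'E'
from snap import *
for i in "ab":
    snap("1"+i,[.4312,-.1244,.07],40);pin("nozzle_52",ok=lambda a:a[2]>.05);pin("post_4")
print(read_state()["tcp_pos"])
E
```

```text
top [([0.434, -0.121, 0.094], 0.78)]
side [([0.429, -0.127, 0.096], 0.8)]
top []
side [([0.431, -0.127, 0.012], 0.54)]
top [([0.431, -0.123, 0.092], 0.6)]
side [([0.428, -0.125, 0.096], 0.82)]
top []
side [([0.497, -0.184, 0.001], 0.67), ([0.432, -0.126, 0.008], 0.65)]
[ 0.43084625 -0.12500844  0.10688004]
```

Emit:
move_arm(steps=[{"delta_pos": [0.1, 0, -2], "twist": [0, 0, 0]}, {"delta_pos": [0.1, 0, -4], "twist": [0, 0, 0]}, {"delta_pos": [0.1, 0, -5], "twist": [0, 0, 0]}, {"delta_pos": [0.1, 0, -5.5], "twist": [0, 0, 0]}, {"delta_pos": [0.1, 0, -6], "twist": [0, 0, 0]}, {"delta_pos": [0.1, 0, -6.5], "twist": [0, 0, 0]}, {"delta_pos": [0.1, 0, -7], "twist": [0, 0, 0]}, {"delta_pos": [0.1, 0, -7], "twist": [0, 0, 0]}])

```text
time: 36.0
tcp_pos: [0.4317, -0.125, 0.0366]
orientation: [[-0.754, 0.656, -0.0], [0.656, 0.754, 0.0], [0.0, -0.0, -1.0]]
force: [1.2, 0.6, -0.1]
gripper_width: 0.0174
finger_force: 58.9
```

Emit:
move_arm(steps=[{"delta_pos": [0, 0, -0.5], "twist": [0, 0, 0]}, {"delta_pos": [0, 0, -1], "twist": [0, 0, 0]}, {"delta_pos": [0, 0, -1.3], "twist": [0, 0, 0]}, {"delta_pos": [0, 0, -1.3], "twist": [0, 0, 0]}, {"delta_pos": [0, 0, -1.3], "twist": [0, 0, 0]}])

```text
time: 36.62
tcp_pos: [0.432, -0.1251, 0.0239]
orientation: [[-0.754, 0.657, 0.0], [0.657, 0.754, -0.0], [-0.0, 0.0, -1.0]]
force: [0.7, 0.3, 0.1]
gripper_width: 0.0174
finger_force: 58.9
```

Emit:
move_arm(steps=[{"delta_pos": [0, 0, 0], "twist": [0, 0, 0]}, {"delta_pos": [0, 0, 0], "twist": [0, 0, 0]}, {"delta_pos": [0, 0, 0], "twist": [0, 0, 0]}, {"delta_pos": [0, 0, 2], "twist": [0, 0, 0]}, {"delta_pos": [0, 0, 6], "twist": [0, 0, 0]}, {"delta_pos": [0, 0, 11], "twist": [0, 0, 0]}, {"delta_pos": [0, 0, 14], "twist": [0, 0, 0]}, {"delta_pos": [0, 6, 16], "twist": [0, 0, 0]}, {"delta_pos": [0, 12, 16], "twist": [0, 0, 0]}, {"delta_pos": [0, 18, 16], "twist": [0, 0, 0]}, {"delta_pos": [0, 24, 16], "twist": [0, 0, 0]}, {"delta_pos": [0, 30, 16], "twist": [0, 0, 0]}, {"delta_pos": [0, 30, 16], "twist": [0, 0, 0]}, {"delta_pos": [0, 30, 16], "twist": [0, 0, 0]}], gripper=-0.1)

```text
time: 38.38
tcp_pos: [0.4315, 0.1749, 0.1837]
orientation: [[-0.755, 0.655, -0.001], [0.655, 0.755, -0.001], [-0.0, -0.001, -1.0]]
force: [-0.5, -0.7, 0.7]
gripper_width: 0.0385
finger_force: 0.0
```

```bash
python3 - <<'E'
from snap import *
snap("fin",[.5,-.183,.04],60);pin("nozzle_42");pin("bottle")
print(read_state()["tcp_pos"])
E
```

```text
top [([0.435, -0.124, 0.006], 0.68), ([0.484, -0.174, 0.012], 0.58), ([0.566, -0.245, 0.011], 0.48), ([0.533, -0.213, 0.01], 0.46), ([0.441, -0.019, 0.002], 0.44)]
side [([0.533, -0.211, 0.008], 0.85), ([0.483, -0.176, 0.009], 0.79), ([0.427, -0.127, 0.012], 0.79), ([0.565, 0.411, -0.004], 0.75), ([0.568, -0.247, 0.01], 0.69), ([0.442, -0.019, -0.001], 0.64)]
top [([0.536, 0.142, -0.002], 0.62)]
side [([0.534, 0.143, -0.005], 0.8)]
[0.43228506 0.173482   0.18385471]
```

View pics/gfin.png

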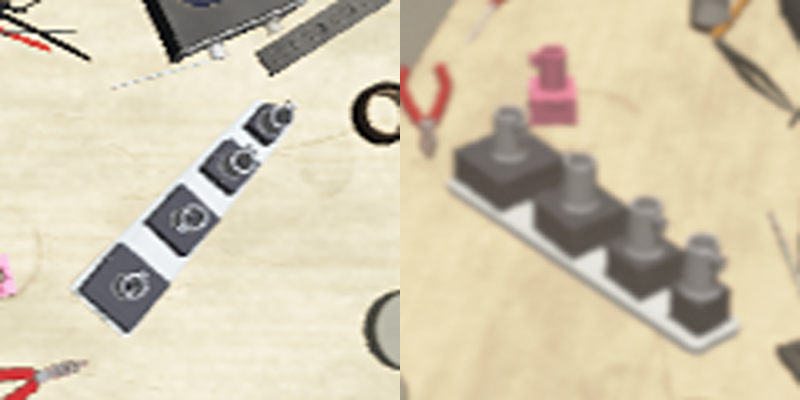

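All four sit flat on the rack in order of size, and the bottle is upright in its place.

```bash
python3 -c "
from bench import *
print(sign_off())"
```

```text
the job is handed in; nothing more can be done
None
```

All four nozzles are on the rack in order of size, seated flat and standing free; the final pictures show the bottle upright in its place, and the job was handed in at about 39 s of the 102 s allowed (no verdict came back).

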